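# Tighten a copier's lens retainer with the pin spanner

### The job

Take the two-pin spanner from its blue stand, fit its pins into the two holes of the brass retaining ring sunk in the copier's optics unit, turn the ring clockwise fully home and nip it up against its stop to 0.45 N m: well over the 0.24 N m it takes to turn, never above 0.55 N m. Press gently, and touch the ring with nothing but the spanner. Then put the spanner back upright in its stand, let go, and leave the other things on the bench where they are.

Things in the scene. Friction and masses are not known exactly. Their poses are not given: they have to be found in the camera images.
- spanner: Loose pin spanner, 71 mm tall, about 0.13 kg; a half turn about z changes nothing. Origin midway between its two pin tips, z up. Steel pins, 5 mm diameter, chamfered, at x = -20 and +20 mm, stick 11 mm down (z 0 to 11 mm) from a steel crossbar 52 x 18 x 10 mm (x, y, z; z 11 to 21 mm) that carries the handle.
- spanner_grip (a point): Centre of the spanner's flat orange handle, 46 mm above the pin tips. The handle is 36 mm wide (spanner x), 14 mm thick (spanner y) and 50 mm tall (21 to 71 mm above the pin tips); grip it across the 14 mm.
- stand: Fixed blue stand, base 110 x 70 x 8 mm, origin at the centre of its underside. A ridge 28 mm long (x), its top 22 mm up, carries the crossbar between the pins, 3.5 mm play each way in x. Two walls along x, 60 mm long, 30 mm high, inner faces at y = -11.5 and +11.5 mm, keep it upright. Stored: spanner origin on the stand's z axis, 11 mm up, x along the stand's x (either way round).
- optics_unit: Fixed copier optics unit: black box 150 x 130 x 50 mm (x, y, z), origin at the centre of its underside; on its top a grey round mount of 76 mm outer and 60 mm inner diameter, rim 64 mm above the origin.
- lens_ring: Brass ring, 59 mm outer diameter, green glass in its 22 mm opening. Turns only, about its z axis (up), the axis of the mount and of the optics unit. Origin on that axis, 10 mm below the ring's top face; that face is 4 mm below the mount's rim. Two holes, 6 mm diameter, chamfered, 6 mm deep, at x = -20 and +20 mm of the ring; pins bottomed, the spanner's origin is 4 mm above the ring's.
- ring_turn (a joint): Turn of the ring, rad, growing clockwise seen from above: 0 loose, 1.5 home at a hard stop; at 0 its x axis is along the optics unit's x. The pins' play in the holes is taken up first. Friction and a spring washer resist with 0.15 N m, rising to 0.24 N m just before the stop; at the stop it rises at once. It stays where left. Over 0.55 N m, or 25 N of push, damages it.
- jar: Bystander: closed jar, 44 mm diameter, 50 mm high, origin at the centre of its underside.
- gear: Bystander: white plastic gear, 53 mm diameter, 22 mm high, origin at the centre of its underside.
- screwdriver: Bystander: screwdriver lying flat on the bench.
Not all that is in view belongs to the job. What is meant by the stand is not orange, and is the larger of those in its own colour. There is more than one size of the spanner; the one meant has the size given above.

How it is judged:
By the outcome, as a careful person would: the job done as asked, in the order asked, and still so for the second after the job is handed in, with the robot touching nothing.
It also fails if it takes over 72 s, if anything falls off the work surface, if the arm or the gripper's body presses on something with over 40 N, if the wrist force passes 120 N, or if a joint passes its speed limit or range.

### The arm

A 6-joint arm with a two-finger parallel gripper is mounted at the origin on the work surface. World frame = base frame: x ahead of the robot, y to its left, z up, the work surface at z = 0. Lengths are in m, angles in rad, forces in N, time in s.
With the tool pointing down it reaches from about 0.225 to 0.875 m from the base axis. Payload 3.4 kg.
Tool frame: the origin (TCP) lies on the centre line of the jaws, within the pads' length; the fingertips stand 17 mm ahead of it and the grasp point (between the pads) lies 2 mm behind it; z points along the fingers, y is the line along which they close (so a half turn about z gives the same grasp; the last joint's range is limited). The gripper opens to 85 mm and grips with 20 to 120 N. Pads are 22 mm wide; open, the fingers measure 114 mm over their backs; the gripper's body (76 mm by 85 mm) begins 54 mm behind the grasp point. The pads swing forward as they close: fully open they stand 13 mm farther back than shut.
Start: joints at [1.047, 0.276, 1.505, -0, 1.361, -0.121], TCP at [0.225, 0.529, 0.248] pointing down, gripper open.
Joint ranges: [-2.89, 2.89], [-0.75, 2.08], [0.22, 2.7], [-1.18, 4.32], [0.11, 2.71], [-2.7, 2.7]. Speed limits (rad/s): [2.57, 2.57, 3.14, 3.14, 3.14, 3.14].

### API

Orientations are given as a unit quaternion [w, x, y, z].
In Python, from rig import manip gives the robot as it stands.
- The arm moves only by the tool move_arm, never from a script. Its argument "steps" is one flat list of numbers, 7 for each row, row after row: the turn, a rotation vector about the world's x, y, z normalised to -1 to 1, where 1 is 360 degrees, then the shift along the world's x, y, z normalised to -1 to 1, where 1 is 1 m, then the opening, from -1 (shut) to 1 (fully open). A call has exactly 10 rows; each row is the pose to reach, as a shift and turn from the pose commanded when the call began, turning the shorter way round; what a row does not reach only later rows make up. A row lasts 1/10 s, in which the tool goes at most 50 mm and 8.59 degrees, less where a joint would pass 70% of its speed; a pose out of reach is approached as far as the arm can. A call with a number of a shift or a turn outside -1 to 1 is refused whole. A call with a gripper value outside its range is refused whole. The fingers move at their own pace and stop on an object; "squeeze" is the grip in N (left out, the last holds). Time passes only in rows, so rows that repeat a pose let the fingers close, or fill a call up. It gives the time, the measured TCP pose, the force, the opening and the grip force at its end, in the units of the state.
- manip.get_state(): the state, without advancing time (a new reading comes with each control period).
- manip.get_image(name): name is "scene" or "top" or "wrist"; returns a dict with "pixels" (420x560x3 uint8, blue, green, red), "fx", "fy", "cx", "cy" (pixels), "R" (3x3) and "t" (3): a world point X has camera coordinates R X + t. Camera axes: x right, y down, z forward; pixel columns grow to the right and rows downward; lengths in m; the calibration is good to about 2 mm. The wrist camera is an equidistant fisheye: a pixel r from the principal point sees the ray r / f radians off the axis. A picture is of the moment at which its call begins. There is no depth.
- manip.sign_off(): hands the job in; it is judged then, once.
The state is a dict: "clock": time; "qpos": joint angles; "qd": joint speeds; "effort": joint torques, N m; "position": TCP position; "ee_rot": TCP orientation; "contact_force": force on the tool from outside, world axes, zero at the start; "moment": the same for the moment, N m; "width": finger opening in m; "gripper_force": force on a finger pad.
Only numpy, scipy, OpenCV 4.12 (cv2) and the standard library are available. Lean on these libraries where they do the work, as an engineer would, in place of code of your own. Each camera call takes 0.05 s, during which the arm holds its last target. There are 200 camera calls.

## Working session

There is one attempt and no reset: what is moved stays moved. The work goes in short steps, Python scripts to look and compute and a tool call to move; the robot and the scene stay as the last step left them, time stands still between calls to the robot, and variables do not carry over. Pictures are saved under pics/ and viewed, at most 10 in all, crops included, and the job is handed in when it is done.

Besides the shell and the picture viewer there is one more tool, called after "Request:" by a JSON object that holds its "api" and its "payload". move_arm: Moves the arm, as the interface text tells. Scaled input: -1 to 1 covers 1 m each way for a shift and 360 degrees each way for a turn. Its arguments: {"type":"object","properties":{"steps":{"type":"array"},"squeeze":{"type":"number"}},"required":["steps"]}

```bash
mkdir -p pics; ls; python3 - <<'E'
from rig import manip
import cv2,numpy as np,pickle
d={n:manip.get_image(n) for n in("scene","top","wrist")}
pickle.dump(d,open('im0.pkl','wb'))
for n in d: cv2.imwrite(f'pics/{n}0.png',d[n]['pixels'])
for n in d: print(n,[d[n][k] for k in('fx','fy','cx','cy')],np.round(d[n]['R'],4).tolist(),np.round(d[n]['t'],4))
print(manip.get_state())
E
```

```text
pics
scene [476.7696804987521, 476.7696804987521, 272.3943789704541, 201.53467234445708] [[0.2167, 0.9761, -0.0192], [0.7575, -0.1805, -0.6273], [-0.6158, 0.1214, -0.7785]] [-0.0588 -0.414   1.1736]
top [420.1625294550105, 420.1625294550105, 275.8200010666028, 205.02064563962153] [[-0.0076, -0.9999, 0.0092], [-0.988, 0.0061, -0.1542], [0.1541, -0.0103, -0.988]] [-0.0735  0.5984  0.6422]
wrist [325.19226210127806, 325.19226210127806, 281.43476026809964, 210.6013215334432] [[0.3924, 0.9198, -0.0018], [0.8884, -0.3785, 0.26], [0.2384, -0.1037, -0.9656]] [-0.574  -0.0348  0.3793]
{'clock': 0.15, 'qpos': array([ 1.04696513e+00,  2.76426471e-01,  1.50583178e+00, -8.55392767e-06,
        1.36068567e+00, -1.21002377e-01]), 'qd': array([-1.18856127e-03, -1.70783618e-03, -2.67285894e-03,  7.46957299e-05,
        2.96390368e-03, -1.22053040e-04]), 'effort': array([ 1.45352528e-04, -4.17144799e+01, -2.46032417e+01, -2.84896523e-04,
        7.64216005e-03, -1.95919944e-05]), 'position': array([0.22523852, 0.52865359, 0.24765587]), 'ee_rot': array([-2.10114146e-04,  2.00054425e-01,  9.79784553e-01, -6.42144597e-04]), 'contact_force': array([0.27030115, 0.06022598, 1.01946187]), 'moment': array([ 0.01606338, -0.04405846, -0.00978822]), 'gripper_force': 0.0, 'width': 0.08529728298349254}
```

View pics/top0.png

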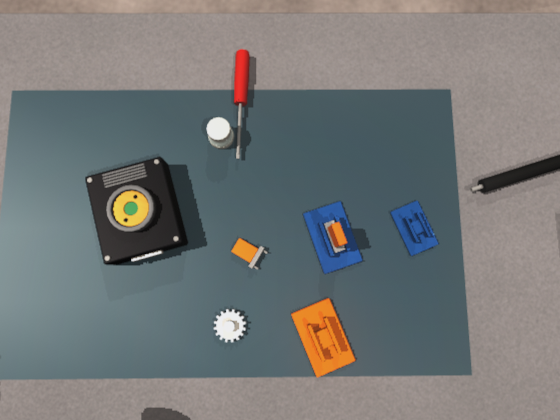

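View pics/scene0.png

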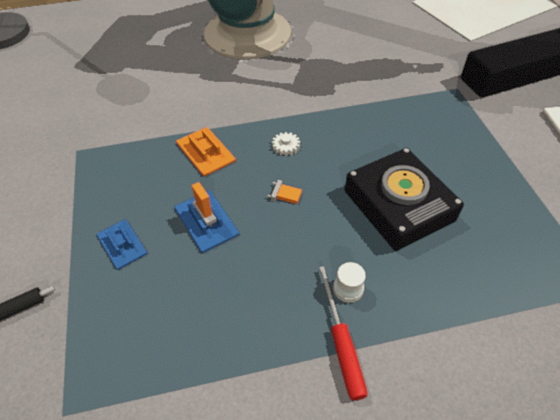

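The larger blue stand (top ≈(333,237), scene ≈(207,220)) holds the upright spanner. The optics unit is at top ≈(136,210), its ring at (130,208) with holes near (125,196) and (135,221). The orange stand, the small blue stand and the lying spanner are decoys.

```bash
cat > h.py <<'E'
import numpy as np,cv2
def ray(im,uv):
    uv=np.atleast_2d(np.asarray(uv,float)); p=(uv-[im['cx'],im['cy']])/im['fx']
    if im.get('fish'):
        r=np.linalg.norm(p,axis=1,keepdims=True)+1e-12; d=np.hstack([p/r*np.sin(r),np.cos(r)])
    else: d=np.hstack([p,np.ones((len(p),1))])
    R=np.array(im['R']); return -R.T@np.array(im['t']), d@R
def cast(im,uv,z):
    c,d=ray(im,uv); return (c+d*((z-c[2])/d[:,2])[:,None])
def tri(a,ua,b,ub):
    ca,da=ray(a,ua); cb,db=ray(b,ub); o=[]
    for x,y in zip(da,db):
        x/=np.linalg.norm(x);y/=np.linalg.norm(y)
        A=np.eye(3)-np.outer(x,x);B=np.eye(3)-np.outer(y,y)
        o.append(np.linalg.solve(A+B,A@ca+B@cb))
    return np.array(o)
def blobs(m,amin):
    n,l,s,c=cv2.connectedComponentsWithStats(m.astype(np.uint8))
    return [(s[i,4],c[i],l==i) for i in range(1,n) if s[i,4]>=amin]
def hsv(im): return cv2.cvtColor(im['pixels'],cv2.COLOR_BGR2HSV)
E
python3 - <<'E'
from h import *
import pickle
d=pickle.load(open('im0.pkl','rb')); d['wrist']['fish']=1
np.set_printoptions(precision=4,suppress=True)
for n in('scene','top','wrist'):
    im=d[n];H=hsv(im);h,s,v=cv2.split(H)
    print('==',n,'cam',ray(im,[0,0])[0])
    for a,c,m in blobs((h>100)&(h<125)&(s>170)&(v>50),150):
        co=max(cv2.findContours(m.astype(np.uint8),0,1)[0],key=cv2.contourArea)[:,0]
        w=cast(im,co,.008)[:,:2]
        r=cv2.minAreaRect((w*1000).astype(np.float32)); print('blue',a,c,r)
    for a,c,m in blobs((h>20)&(h<35)&(s>150)&(v>120),100):
        co=max(cv2.findContours(m.astype(np.uint8),0,1)[0],key=cv2.contourArea)
        hull=np.zeros(m.shape,np.uint8);cv2.fillConvexPoly(hull,cv2.convexHull(co),1)
        e=cv2.fitEllipse(cv2.convexHull(co)); w=cast(im,[e[0]],.06); print('yel',a,c,e,w)
        hull=cv2.erode(hull,np.ones((3,3)))
        g=cv2.cvtColor(im['pixels'],cv2.COLOR_BGR2GRAY)
        for a2,c2,_ in blobs((hull>0)&(v<110)&~((h>45)&(h<90)&(s>120)&(v>60)),3): print('  hole',a2,c2,cast(im,[c2],.06)[0])
        for a2,c2,_ in blobs((hull>0)&(h>40)&(h<90),20): print('  glass',a2,c2,cast(im,[c2],.058)[0])
    for a,c,m in blobs((h>3)&(h<16)&(s>170)&(v>120),80): 
        co=max(cv2.findContours(m.astype(np.uint8),0,1)[0],key=cv2.contourArea)
        print('orange',a,c,cv2.minAreaRect(cast(im,co[:,0],.071)[:,:2].astype(np.float32)*1000))
    for a,c,m in blobs(v<45,2000):
        co=max(cv2.findContours(m.astype(np.uint8),0,1)[0],key=cv2.contourArea)[:,0]
        print('black',a,c,cv2.minAreaRect((cast(im,co,.05)[:,:2]*1000).astype(np.float32)))
a=cv2.resize(d['top']['pixels'][190:285,295:375],None,fx=5,fy=5,interpolation=2)
b=cv2.resize(d['scene']['pixels'][165:260,165:245],None,fx=5,fy=5,interpolation=2)
cv2.imwrite('pics/c0.png',np.hstack([a,b]))
E
```

```text
== scene cam [ 1.049  -0.1598  0.6528]
orange 874 [203.8387 150.6934] ((450.5749206542969, -157.67205810546875), (101.26287841796875, 63.06207275390625), 22.259063720703125)
orange 238 [202.3151 203.479 ] ((559.0064697265625, -177.0614013671875), (68.19154357910156, 19.310344696044922), 3.344744920730591)
black 4335 [512.8867  63.6547] ((322.87689208984375, 525.6347045898438), (134.4897003173828, 307.6181335449219), 8.363003730773926)
black 4695 [397.278  201.5229] ((607.3452758789062, 140.6940460205078), (164.77203369140625, 151.6586456298828), 15.872082710266113)
== top cam [ 0.4917 -0.0705  0.7274]
blue 1301 [413.7348 227.7225] ((562.9994506835938, -315.7786865234375), (81.76911163330078, 52.04405212402344), 23.340274810791016)
blue 1597 [329.0488 237.1728] ((548.5328369140625, -174.3284454345703), (107.62680053710938, 68.15693664550781), 18.569345474243164)
yel 720 [129.7153 208.7847] ((129.86553955078125, 208.45384216308594), (33.2138671875, 34.94309616088867), 54.441429138183594) [[0.5917 0.1562 0.06  ]]
  hole 7 [135.     196.2857] [0.6114 0.1488 0.06  ]
  hole 7 [125.1429 219
[... 213 characters left out ...]
496)
orange 2873 [322.7985 336.9864] ((392.775390625, -146.56800842285156), (100.5079116821289, 63.96052932739258), 22.027063369750977)
black 2796 [160.1109 209.5687] ((590.2510375976562, 148.60189819335938), (154.38755798339844, 134.63027954101562), 15.50269603729248)
== wrist cam [0.1658 0.5541 0.3742]
blue 217 [505.2396 142.5576] ((285.1644287109375, 825.0712280273438), (40.122276306152344, 15.193585395812988), 8.342537879943848)
orange 122 [  7.4016 364.3443] ((312.2237854003906, -45.16194152832031), (16.932174682617188, 63.261253356933594), 20.20957374572754)
black 71754 [299.9293 326.3217] ((440.181884765625, 416.6945495605469), (1403.77587890625, 645.7520751953125), 67.53425598144531)
```

View pics/c0.png

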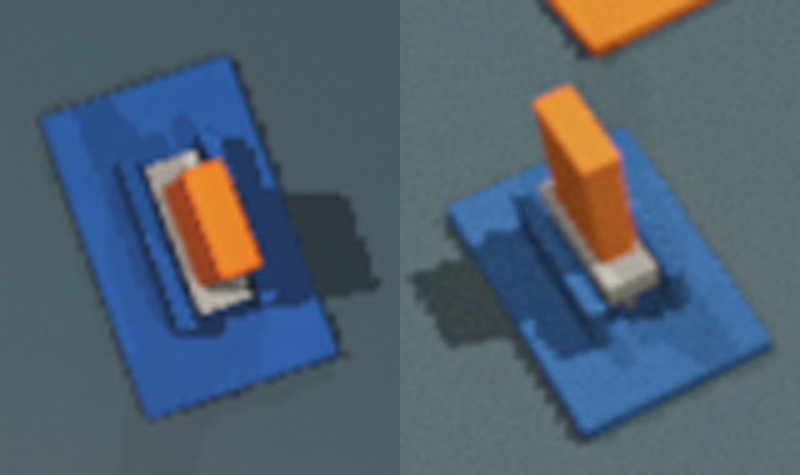

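The crops confirm the upright spanner on its steel crossbar, its long axis about 18.6° from world x. The holes lie at −20°, so the ring is already part turned. I'll hover over the stand.

Request:
{"api": "move_arm", "payload": {"steps": [0,0,0.058,0.16,-0.35,0,1,0,0,0.058,0.16,-0.35,0,1,0,0,0.058,0.16,-0.35,0,1,0,0,0.058,0.16,-0.35,0,1,0,0,0.058,0.16,-0.35,0,1,0,0,0.058,0.16,-0.35,0,1,0,0,0.058,0.16,-0.35,0,1,0,0,0.058,0.16,-0.35,0,1,0,0,0.058,0.16,-0.35,0,1,0,0,0.058,0.16,-0.35,0,1]}}

```text
clock: 1.15
position: [0.3855, 0.1785, 0.2482]
ee_rot: [-0.0, 0.021, 1.0, 0.0]
contact_force: [-0.0, 0.1, -0.4]
width: 0.0855
gripper_force: 0.0
```

Request:
{"api": "move_arm", "payload": {"steps": [0,0,0.058,0.16,-0.35,-0.04,1,0,0,0.058,0.16,-0.35,-0.04,1,0,0,0.058,0.16,-0.35,-0.04,1,0,0,0.058,0.16,-0.35,-0.04,1,0,0,0.058,0.16,-0.35,-0.04,1,0,0,0.058,0.16,-0.35,-0.04,1,0,0,0.058,0.16,-0.35,-0.04,1,0,0,0.058,0.16,-0.35,-0.04,1,0,0,0.058,0.16,-0.35,-0.04,1,0,0,0.058,0.16,-0.35,-0.04,1]}}

```text
clock: 2.15
position: [0.546, -0.1702, 0.2073]
ee_rot: [-0.001, -0.162, 0.987, 0.001]
contact_force: [-0.1, 0.3, 0.4]
width: 0.0854
gripper_force: 0.0
```

```bash
python3 - <<'E'
from rig import manip
from h import *
import pickle
np.set_printoptions(precision=4,suppress=True)
im=manip.get_image('wrist');im['fish']=1;pickle.dump(im,open('w1.pkl','wb'))
cv2.imwrite('pics/w1.png',im['pixels'])
s=manip.get_state();print({k:s[k] for k in('clock','qpos','position','ee_rot','contact_force','moment','width')})
E
```

```text
{'clock': 2.2, 'qpos': array([-0.4234,  0.2964,  1.5789,  0.0012,  1.2686, -2.3217]), 'position': array([ 0.5454, -0.1692,  0.2077]), 'ee_rot': array([-0.0007, -0.1628,  0.9867,  0.0011]), 'contact_force': array([-1.3083,  0.5361,  0.6379]), 'moment': array([-0.0134, -0.0318, -0.0364]), 'width': 0.08526732639339975}
```

View pics/w1.png

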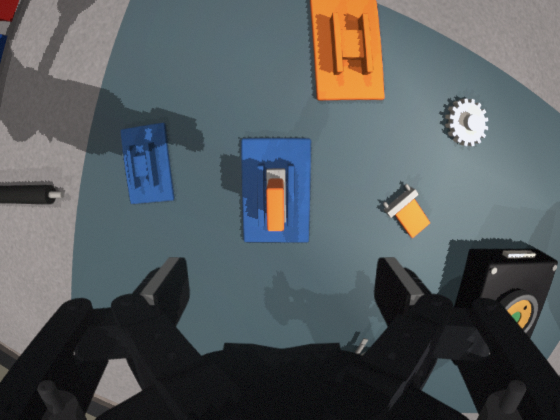

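The wrist view shows the stand at (276,190) and the handle top at about (275,205), well aligned with the image rows and columns. Next I measure both precisely.

```bash
python3 - <<'E'
from h import *
import pickle
np.set_printoptions(precision=4,suppress=True)
im=pickle.load(open('w1.pkl','rb'));h,s,v=cv2.split(hsv(im));print(ray(im,[0,0])[0])
box=np.zeros(h.shape,bool);box[125:255,225:325]=1
def cnt(m): return max(cv2.findContours(m.astype(np.uint8),0,1)[0],key=cv2.contourArea)[:,0]
m=box&(h>100)&(h<128)&(s>120)
co=cv2.convexHull(cnt(m))[:,0]
r=cv2.minAreaRect((cast(im,co,.008)[:,:2]*1000).astype(np.float32));print('base',r,cv2.boundingRect(co))
m=box&(h>2)&(h<18)&(s>150)
print('orange v by row col276',[(i,tuple(im['pixels'][i,276])) for i in range(166,234,6)])
for t in(150,180,210):
    mm=m&(v>t); c=cnt(mm); print(t,cv2.boundingRect(c),cv2.minAreaRect((cast(im,c,.082)[:,:2]*1000).astype(np.float32)))
# top-view handle top face
d=pickle.load(open('im0.pkl','rb'))['top'];h,s,v=cv2.split(hsv(d))
m=(h>2)&(h<18)&(s>150);m[:,:310]=0;m[260:]=0
for t in(120,180,210,230):
    c=cnt(m&(v>t));print('top',t,cv2.minAreaRect((cast(d,c,.082)[:,:2]*1000).astype(np.float32)))
# ring region in the wrist
h,s,v=cv2.split(hsv(im));y=(h>18)&(h<36)&(s>140)&(v>100)
for a,c,mm in blobs(y,80):
    print('yel',a,c,cast(im,[c],.06))
# box in top view: dark top face
sc=pickle.load(open('im0.pkl','rb'))['top']
E
```

```text
[ 0.4849 -0.1918  0.334 ]
base ((550.3161010742188, -175.41001892089844), (109.73358917236328, 69.91315460205078), 18.4582462310791) (241, 138, 70, 105)
orange v by row col276 [(166, (np.uint8(100), np.uint8(62), np.uint8(40))), (172, (np.uint8(180), np.uint8(184), np.uint8(189))), (178, (np.uint8(67), np.uint8(80), np.uint8(111))), (184, (np.uint8(34), np.uint8(57), np.uint8(111))), (190, (np.uint8(66), np.uint8(145), np.uint8(236))), (196, (np.uint8(68), np.uint8(150), np.uint8(236))), (202, (np.uint8(68), np.uint8(151), np.uint8(236))), (208, (np.uint8(67), np.uint8(151), np.uint8(236))), (214, (np.uint8(68), np.uint8(154), np.uint8(236))), (220, (np.uint8(68), np.uint8(153), np.uint8(236))), (226, (np.uint8(71), np.uint8(155), np.uint8(236))), (232, (np.uint8(174), np.uint8(106), np.uint8(68)))]
150 (267, 188, 17, 43) ((549.436767578125, -175.08511352539062), (34.87196731567383, 12.998971939086914), 18.673763275146484)
180 (267, 188, 17, 43) ((549.4345703125, -175.0752716064453), (34.87895202636719, 12.949151039123535), 18.728059768676758)
210 (267, 189, 17, 42) ((549.7854614257812, -174.86058044433594), (34.07643508911133, 12.76778793334961), 18.728063583374023)
top 120 ((546.73779296875, -170.89813232421875), (36.38096237182617, 20.08424949645996), 19.608312606811523)
top 180 ((547.4913940429688, -173.74258422851562), (34.83094787597656, 13.437265396118164), 19.04113006591797)
top 210 ((547.7727661132812, -173.66281127929688), (33.57465362548828, 12.379406929016113), 19.03424644470215)
top 230 ((547.9227294921875, -174.07542419433594), (32.572593688964844, 10.624528884887695), 19.37291717529297)
yel 408 [415.0539 215.7206] [[ 0.5193 -0.0486  0.06  ]]
```

Request:
{"api": "move_arm", "payload": {"steps": [0,0,0,0.0045,-0.004,-0.02,0.3,0,0,0,0.0045,-0.004,-0.04,0.3,0,0,0,0.0045,-0.004,-0.06,0.3,0,0,0,0.0045,-0.004,-0.08,0.3,0,0,0,0.0045,-0.004,-0.1,0.3,0,0,0,0.0045,-0.004,-0.12,0.3,0,0,0,0.0045,-0.004,-0.135,0.3,0,0,0,0.0045,-0.004,-0.145,0.3,0,0,0,0.0045,-0.004,-0.151,0.3,0,0,0,0.0045,-0.004,-0.151,0.3], "squeeze": 110}}

```text
clock: 3.2
position: [0.5496, -0.1738, 0.0571]
ee_rot: [-0.0, -0.163, 0.987, 0.0]
contact_force: [-1.4, -0.4, 0.2]
width: 0.0557
gripper_force: 0.0
```

Request:
{"api": "move_arm", "payload": {"steps": [0,0,0,0,0,0,-0.2,0,0,0,0,0,0,-0.4,0,0,0,0,0,0,-0.6,0,0,0,0,0,0,-0.8,0,0,0,0,0,0,-1,0,0,0,0,0,0,-1,0,0,0,0,0,0,-1,0,0,0,0,0,0,-1,0,0,0,0,0,0,-1,0,0,0,0,0,0,-1]}}

```text
clock: 4.2
position: [0.5503, -0.1752, 0.058]
ee_rot: [0.001, -0.162, 0.987, -0.0]
contact_force: [-0.5, 0.7, 4.7]
width: 0.0127
gripper_force: 107.2
```

```bash
python3 - <<'E'
from rig import manip
import numpy as np
np.set_printoptions(precision=4,suppress=True)
s=manip.get_state();print({k:s[k] for k in('clock','qpos','position','ee_rot','contact_force','moment','width','gripper_force')})
E
```

```text
{'clock': 4.2, 'qpos': array([-0.4288,  0.4449,  1.7651,  0.0002,  0.9304, -2.3255]), 'position': array([ 0.5503, -0.1752,  0.058 ]), 'ee_rot': array([ 0.0005, -0.1622,  0.9868, -0.0003]), 'contact_force': array([-0.5447,  0.7309,  4.7415]), 'moment': array([0.1005, 0.16  , 0.0152]), 'width': 0.012663474882246393, 'gripper_force': 107.15787291526794}
```

Request:
{"api": "move_arm", "payload": {"steps": [0,0,0,0,0,0.01,-1,0,0,0,0,0,0.03,-1,0,0,0,0,0,0.06,-1,0,0,0,0,0,0.09,-1,0,0,0,0,0,0.12,-1,0,0,-0.01,0.01,0.03,0.123,-1,0,0,-0.03,0.02,0.06,0.123,-1,0,0,-0.05,0.03,0.1,0.123,-1,0,0,-0.07,0.04,0.14,0.123,-1,0,0,-0.09,0.06,0.18,0.123,-1]}}

```text
clock: 5.2
position: [0.6086, 0.0063, 0.1804]
ee_rot: [-0.001, 0.122, 0.992, -0.0]
contact_force: [0.3, -0.1, 0.3]
width: 0.0129
gripper_force: 107.1
```

Request:
{"api": "move_arm", "payload": {"steps": [0,0,-0.009,0.01,0.04,0,-1,0,0,-0.018,0.02,0.08,0,-1,0,0,-0.018,0.03,0.11,0,-1,0,0,-0.018,0.038,0.125,0,-1,0,0,-0.018,0.038,0.13,0,-1,0,0,-0.018,0.038,0.13,0,-1,0,0,-0.018,0.038,0.13,0,-1,0,0,-0.018,0.038,0.13,0,-1,0,0,-0.018,0.038,0.13,0,-1,0,0,-0.018,0.038,0.13,0,-1]}}

```text
clock: 6.2
position: [0.6478, 0.1341, 0.1805]
ee_rot: [0.0, 0.176, 0.984, -0.0]
contact_force: [-0.0, -0.1, -0.6]
width: 0.0131
gripper_force: 107.2
```

```bash
python3 - <<'E'
from rig import manip
from h import *
import pickle
np.set_printoptions(precision=4,suppress=True)
im=manip.get_image('wrist');im['fish']=1;pickle.dump(im,open('w2.pkl','wb'))
cv2.imwrite('pics/w2.png',im['pixels'])
s=manip.get_state();print({k:s[k] for k in('clock','qpos','position','ee_rot','contact_force','moment','width')})
h,s,v=cv2.split(hsv(im));g=cv2.cvtColor(im['pixels'],6)
for a,c,m in blobs((h>20)&(h<36)&(s>140)&(v>100),300):
    co=max(cv2.findContours(m.astype(np.uint8),0,1)[0],key=cv2.contourArea)
    hu=cv2.convexHull(co); w=cast(im,hu[:,0],.06)[:,:2]*1000
    print('yel',a,c,cv2.minEnclosingCircle(w.astype(np.float32)),cv2.fitEllipse(w.astype(np.float32)))
    M=np.zeros(h.shape,np.uint8);cv2.fillConvexPoly(M,hu,1);M=cv2.erode(M,np.ones((3,3)))
    for a2,c2,_ in blobs((M>0)&(m==0),6):print(' in',a2,c2,cast(im,[c2],.06)[0],im['pixels'][int(c2[1]),int(c2[0])])
E
```

```text
{'clock': 6.25, 'qpos': array([ 0.0994,  0.4452,  1.4126, -0.    ,  1.2836, -1.118 ]), 'position': array([0.6479, 0.1343, 0.1805]), 'ee_rot': array([0.0001, 0.1758, 0.9844, 0.    ]), 'contact_force': array([ 1.1565, -0.6999, -1.6174]), 'moment': array([-0.0535, -0.0182,  0.037 ]), 'width': 0.012533242944774838}
```

View pics/w2.png

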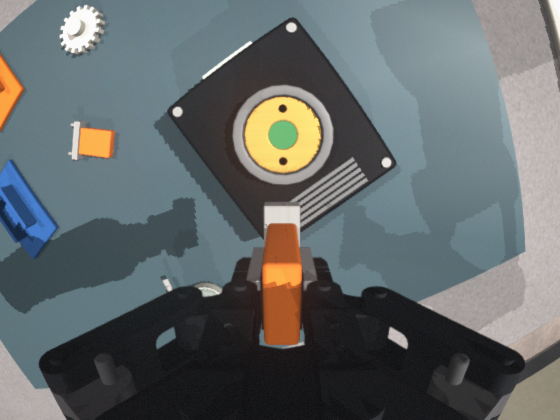

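The wrist view shows the ring at (283,134) with its holes at (283,108) and (283,161), and the spanner's crossbar end at about (282,207), aligned with the hole line.

```bash
python3 - <<'E'
from h import *
import pickle
np.set_printoptions(precision=4,suppress=True)
im=pickle.load(open('w2.pkl','rb'));h,s,v=cv2.split(hsv(im));print('cam',ray(im,[0,0])[0], h[134,255],s[134,255],v[134,255])
m=(h>12)&(h<40)&(s>120)&(v>90);m[185:]=0;m[:,:235]=0;m[:,335:]=0
m[:90]=0
hu=cv2.convexHull(np.argwhere(m)[:,::-1].astype(np.int32)); w=(cast(im,hu[:,0],.06)[:,:2]*1000).astype(np.float32)
print('yel',cv2.fitEllipse(w),cv2.minEnclosingCircle(w))
M=np.zeros(h.shape,np.uint8);cv2.fillConvexPoly(M,hu,1);M=cv2.erode(M,np.ones((5,5)))
for a2,c2,mm in blobs((M>0)&(~m),6):print(' in',a2,c2,cast(im,[c2],.06)[0],im['pixels'][int(c2[1]),int(c2[0])])
g=(s<60)&(v>70)&(v<235); g[:80]=0;g[190:]=0;g[:,:225]=0;g[:,345:]=0
b=max(blobs(g|(M>0),100),key=lambda b:b[0]); 
hu=cv2.convexHull(np.argwhere(b[2])[:,::-1].astype(np.int32));w=(cast(im,hu[:,0],.064)[:,:2]*1000).astype(np.float32)
print('rim',b[0],cv2.fitEllipse(w),cv2.minEnclosingCircle(w))
# white screws -> box orientation
for a,c,mm in blobs((s<50)&(v>200),40):
    if c[1]<190: print('white',a,c,cast(im,[c],.05)[0])
# crossbar end: bright top face, z=tip+21
tip=.1805-.057+.011
sub=(s<40)&(v>150);sub[:195]=0;sub[260:]=0;sub[:,:250]=0;sub[:,315:]=0
for a,c,mm in blobs(sub,50):
    co=max(cv2.findContours(mm.astype(np.uint8),0,1)[0],key=cv2.contourArea)[:,0]
    print('bar',a,c,cv2.boundingRect(co)); 
print([(r,im['pixels'][r,282].tolist()) for r in range(200,232,2)])
print([(c,im['pixels'][215,c].tolist()) for c in list(range(260,270,1))+list(range(296,304))])
th=np.arctan2(.9844,.1758)*2-np.pi/2
print('tool y',np.degrees(th))
tx=np.array([np.cos(th+np.pi/2),np.sin(th+np.pi/2)]);ty=np.array([np.cos(th),np.sin(th)])
for uv,z in[((282,205),tip+.021),((264,208),tip+.021),((300,208),tip+.021),((282,205),tip+.011)]:
    p=cast(im,[uv],z)[0][:2]-[.6479,.1343]; print(uv,'tool x,y',p@tx*1000,p@ty*1000)
E
```

```text
cam [0.5871 0.1565 0.3072] 24 132 252
yel ((594.1192626953125, 154.669189453125), (58.3471794128418, 58.54013442993164), 69.50125122070312) ((594.1361083984375, 154.6047821044922), 29.408771514892578)
 in 36 [282.0833 108.0278] [0.5752 0.1614 0.06  ] [33 42 56]
 in 678 [282.2979 134.4204] [0.5941 0.1546 0.06  ] [123 191 115]
 in 31 [282.5161 160.7742] [0.613  0.1477 0.06  ] [33 43 60]
rim 4112 ((594.0003051757812, 154.70643615722656), (53.973873138427734, 54.11357116699219), 50.28562927246094) ((593.9437255859375, 154.7734832763672), 27.332277297973633)
white 229 [555.7424  13.0742] [0.5498 0.4794 0.05  ]
white 1120 [79.1964 28.2527] [0.4285 0.02   0.05  ]
white 66 [290.9697  26.9394] [0.5147 0.1912 0.05  ]
white 176 [226.3239  59.233 ] [0.5216 0.1345 0.05  ]
white 63 [176.9841 111.2063] [0.5451 0.0822 0.05  ]
white 198 [ 75.0253 139.4444] [ 0.5246 -0.0199  0.05  ]
white 62 [386.0484 162.1774] [0.6433 0.2272 0.05  ]
bar 845 [286.9858 215.0402] (264, 199, 51, 47)
[(200, [53, 53, 60]), (202, [94, 96, 101]), (204, [91, 95, 100]), (206, [186, 192, 198]), (208, [214, 220, 224]), (210, [21
[... 225 characters left out ...]
(230, [42, 81, 158])]
[(260, [49, 48, 55]), (261, [52, 51, 57]), (262, [55, 56, 62]), (263, [87, 89, 93]), (264, [161, 166, 171]), (265, [204, 211, 217]), (266, [210, 218, 221]), (267, [211, 220, 222]), (268, [212, 219, 223]), (269, [214, 221, 223]), (296, [216, 222, 225]), (297, [215, 221, 226]), (298, [213, 219, 225]), (299, [190, 197, 204]), (300, [119, 120, 125]), (301, [121, 121, 125]), (302, [154, 155, 158]), (303, [164, 166, 168])]
tool y 69.74904511824265
(282, 205) tool x,y 26.60049770196817 -0.00757295919665278
(264, 208) tool x,y 25.115569762610715 -8.693105304973134
(300, 208) tool x,y 25.105854591662194 8.678846103901183
(282, 205) tool x,y 24.08847700003632 0.006543947767441414
```

Request:
{"api": "move_arm", "payload": {"steps": [0,0,0.0009,-0.02,0.008,0,-1,0,0,0.0009,-0.04,0.015,0,-1,0,0,0.0009,-0.0532,0.0198,0,-1,0,0,0.0009,-0.0532,0.0198,-0.015,-1,0,0,0.0009,-0.0532,0.0198,-0.03,-1,0,0,0.0009,-0.0532,0.0198,-0.045,-1,0,0,0.0009,-0.0532,0.0198,-0.055,-1,0,0,0.0009,-0.0532,0.0198,-0.061,-1,0,0,0.0009,-0.0532,0.0198,-0.061,-1,0,0,0.0009,-0.0532,0.0198,-0.061,-1]}}

```text
clock: 7.25
position: [0.5952, 0.1548, 0.1197]
ee_rot: [0.0, 0.173, 0.985, 0.0]
contact_force: [0.3, 0.1, -0.7]
width: 0.0127
gripper_force: 107.2
```

```bash
cat > st.py <<'E'
from rig import manip
import numpy as np
np.set_printoptions(precision=4,suppress=True)
s=manip.get_state();q=s['ee_rot'];y=np.degrees(2*np.arctan2(q[2],q[1]))-90
print(*[f"{k}={s[k]}" for k in('clock','position','contact_force','moment','width','gripper_force')],'q6',s['qpos'][5],'tooly',round(y,2),'rot',q,'tau',s['effort'])
E
python3 st.py
```

```text
clock=7.25 position=[0.5952 0.1548 0.1197] contact_force=[ 0.2579  0.0522 -0.7349] moment=[ 0.0205 -0.0572  0.0117] width=0.01270657110970414 gripper_force=107.2289228439331 q6 -1.082529915462015 tooly 70.12 rot [0.0004 0.1726 0.985  0.0002] tau [  0.0025 -47.747  -21.6191   0.0001   0.0284   0.    ]
```

Request:
{"api": "move_arm", "payload": {"steps": [0,0,0,0,0,-0.003,-1,0,0,0,0,0,-0.005,-1,0,0,0,0,0,-0.007,-1,0,0,0,0,0,-0.009,-1,0,0,0,0,0,-0.01,-1,0,0,0,0,0,-0.011,-1,0,0,0,0,0,-0.012,-1,0,0,0,0,0,-0.013,-1,0,0,0,0,0,-0.0135,-1,0,0,0,0,0,-0.014,-1]}}

```text
clock: 8.25
position: [0.5947, 0.1548, 0.1053]
ee_rot: [0.0, 0.173, 0.985, 0.0]
contact_force: [-0.4, -0.5, -2.3]
width: 0.0124
gripper_force: 107.2
```

```bash
python3 st.py
```

```text
clock=8.25 position=[0.5947 0.1548 0.1053] contact_force=[-0.4014 -0.5273 -2.2504] moment=[-0.0414 -0.0367 -0.0638] width=0.012427632086996659 gripper_force=107.22840428352356 q6 -1.0825291833826574 tooly 70.13 rot [0.     0.1726 0.985  0.0001] tau [ -0.0003 -48.5522 -21.4814   0.0007   0.0121   0.    ]
```

Request:
{"api": "move_arm", "payload": {"steps": [0,0,0,0,0,-0.0005,-1,0,0,0,0,0,-0.001,-1,0,0,0,0,0,-0.0015,-1,0,0,0,0,0,-0.002,-1,0,0,0,0,0,-0.0025,-1,0,0,0,0,0,-0.003,-1,0,0,0,0,0,-0.003,-1,0,0,0,0,0,-0.003,-1,0,0,0,0,0,-0.003,-1,0,0,0,0,0,-0.003,-1]}}

```text
clock: 9.25
position: [0.5948, 0.1548, 0.1024]
ee_rot: [0.0, 0.173, 0.985, 0.0]
contact_force: [-0.6, 0.7, -1.7]
width: 0.013
gripper_force: 107.2
```

```bash
python3 st.py
```

```text
clock=9.25 position=[0.5948 0.1548 0.1024] contact_force=[-0.5886  0.6596 -1.6872] moment=[ 0.0206 -0.0191  0.0114] width=0.012990543408588712 gripper_force=107.2275173664093 q6 -1.0825590410533446 tooly 70.13 rot [0.0001 0.1726 0.985  0.0001] tau [ -0.0002 -48.6106 -21.3833   0.0007   0.0019  -0.    ]
```

Request:
{"api": "move_arm", "payload": {"steps": [0,0,-0.003,0,0,-0.0005,-1,0,0,-0.007,0,0,-0.0005,-1,0,0,-0.011,0,0,-0.0005,-1,0,0,-0.016,0,0,-0.0005,-1,0,0,-0.021,0,0,-0.0005,-1,0,0,-0.026,0,0,-0.0005,-1,0,0,-0.031,0,0,-0.0005,-1,0,0,-0.036,0,0,-0.0005,-1,0,0,-0.041,0,0,-0.0005,-1,0,0,-0.0417,0,0,-0.0005,-1]}}

```text
clock: 10.25
position: [0.5945, 0.1544, 0.1018]
ee_rot: [-0.0, 0.3, 0.954, -0.0]
contact_force: [-0.2, -1.2, -0.9]
width: 0.0128
gripper_force: 107.3
```

```bash
python3 st.py
```

```text
clock=10.25 position=[0.5945 0.1544 0.1018] contact_force=[-0.2227 -1.2027 -0.8631] moment=[-0.3104  0.0915  0.2492] width=0.012771830747665091 gripper_force=107.30614900588989 q6 -0.8197279388266667 tooly 55.08 rot [-0.0001  0.3     0.9539 -0.0005] tau [  0.6614 -48.3231 -21.7328   0.602   -0.3497   0.2878]
```

```bash
cat > avg.py <<'E'
from rig import manip
import numpy as np
np.set_printoptions(precision=4,suppress=True)
A=[]
for i in range(8):
    manip.get_image('scene'); s=manip.get_state(); q=s['ee_rot']
    A.append(np.r_[s['position'],s['contact_force'],s['moment'],s['effort'][5],np.degrees(2*np.arctan2(q[2],q[1]))-90,s['qpos'][5]])
A=np.array(A);print(s['clock']);print('pos',A.mean(0)[:3],'F',A.mean(0)[3:6],'M',A.mean(0)[6:9],'tau6 toolY q6',A.mean(0)[9:]);print('std',A.std(0)[6:])
E
python3 avg.py
```

```text
10.65
pos [0.5945 0.1544 0.1018] F [-0.6381 -2.6643 -0.6074] M [-0.4614  0.2062  0.1751] tau6 toolY q6 [ 0.1912 55.1287 -0.8206]
std [0.0636 0.0417 0.0312 0.0181 0.0072 0.0001]
```

Request:
{"api": "move_arm", "payload": {"steps": [0,0,-0.004,0,-0.0004,0,-1,0,0,-0.009,0,-0.0004,0,-1,0,0,-0.015,0,-0.0004,0,-1,0,0,-0.021,0,-0.0004,0,-1,0,0,-0.028,0,-0.0004,0,-1,0,0,-0.035,0,-0.0004,0,-1,0,0,-0.042,0,-0.0004,0,-1,0,0,-0.048,0,-0.0004,0,-1,0,0,-0.053,0,-0.0004,0,-1,0,0,-0.056,0,-0.0004,0,-1]}}

```text
clock: 11.65
position: [0.5942, 0.1541, 0.1018]
ee_rot: [-0.0, 0.463, 0.886, -0.0]
contact_force: [-2.5, -3.5, 0.1]
width: 0.0128
gripper_force: 107.5
```

```bash
python3 avg.py
```

```text
12.05
pos [0.5942 0.1542 0.1017] F [-2.5829 -3.6281  0.8618] M [-0.7244  0.5768  0.1601] tau6 toolY q6 [ 0.2001 34.945  -0.469 ]
std [0.0437 0.0762 0.0362 0.0356 0.0339 0.0006]
```

Request:
{"api": "move_arm", "payload": {"steps": [0,0,-0.003,-0.0003,-0.0003,0,-1,0,0,-0.006,-0.0005,-0.0005,0,-1,0,0,-0.009,-0.0006,-0.0006,0,-1,0,0,-0.012,-0.0006,-0.0006,0,-1,0,0,-0.016,-0.0006,-0.0006,0,-1,0,0,-0.02,-0.0006,-0.0006,0,-1,0,0,-0.024,-0.0006,-0.0006,0,-1,0,0,-0.028,-0.0006,-0.0006,0,-1,0,0,-0.031,-0.0006,-0.0006,0,-1,0,0,-0.033,-0.0006,-0.0006,0,-1]}}

```text
clock: 13.05
position: [0.5939, 0.1539, 0.1017]
ee_rot: [-0.0, 0.552, 0.834, -0.0]
contact_force: [-2.9, -1.7, -0.6]
width: 0.0129
gripper_force: 107.6
```

```bash
python3 avg.py
```

```text
13.45
pos [0.594  0.1539 0.1018] F [-3.4837 -1.8262 -0.5765] M [-0.3608  0.652   0.2039] tau6 toolY q6 [ 0.2099 23.0536 -0.2625]
std [0.0338 0.0424 0.0348 0.0273 0.0239 0.0004]
```

Request:
{"api": "move_arm", "payload": {"steps": [0,0,0.0005,-0.0005,-0.0003,0,-1,0,0,0.0005,-0.0005,-0.0003,0,-1,0,0,0.0005,-0.0005,-0.0003,0,-1,0,0,0.0005,-0.0005,-0.0003,0,-1,0,0,0.0005,-0.0005,-0.0003,0,-1,0,0,0.0005,-0.0005,-0.0003,0,-1,0,0,0.0005,-0.0005,-0.0003,0,-1,0,0,0.0005,-0.0005,-0.0003,0,-1,0,0,0.0005,-0.0005,-0.0003,0,-1,0,0,0.0005,-0.0005,-0.0003,0,-1]}}

```text
clock: 14.45
position: [0.5939, 0.1537, 0.1018]
ee_rot: [0.0, 0.55, 0.835, 0.0]
contact_force: [-0.8, 1.1, -3.2]
width: 0.0126
gripper_force: 107.1
```

```bash
python3 avg.py
```

```text
14.85
pos [0.5938 0.1537 0.1019] F [-0.5447  1.5132 -2.9136] M [0.2621 0.1631 0.134 ] tau6 toolY q6 [ 0.1266 23.2489 -0.2662]
std [0.0345 0.0449 0.0152 0.0004 0.0018 0.    ]
```

Request:
{"api": "move_arm", "payload": {"steps": [0,0,-0.0008,0,0,0,-1,0,0,-0.0016,0,0,0,-1,0,0,-0.0024,0,0,0,-1,0,0,-0.0032,0,0,0,-1,0,0,-0.004,0,0,0,-1,0,0,-0.0048,0,0,0,-1,0,0,-0.0054,0,0,0,-1,0,0,-0.006,0,0,0,-1,0,0,-0.0062,0,0,0,-1,0,0,-0.0062,0,0,0,-1]}}

```text
clock: 15.85
position: [0.5938, 0.1536, 0.1019]
ee_rot: [0.0, 0.566, 0.824, 0.0]
contact_force: [-0.7, 2.9, -3.3]
width: 0.013
gripper_force: 107.1
```

```bash
python3 avg.py
```

```text
16.25
pos [0.5937 0.1536 0.1019] F [ 0.1371  2.9386 -3.4471] M [ 0.5833 -0.0781  0.2222] tau6 toolY q6 [ 0.227  21.019  -0.2273]
std [0.041  0.0506 0.0193 0.001  0.001  0.    ]
```

Request:
{"api": "move_arm", "payload": {"steps": [0,0,-0.0003,0,0.0003,0,-1,0,0,-0.0006,0,0.0003,0,-1,0,0,-0.0009,0,0.0003,0,-1,0,0,-0.0012,0,0.0003,0,-1,0,0,-0.0015,0,0.0003,0,-1,0,0,-0.0015,0,0.0003,0,-1,0,0,-0.0015,0,0.0003,0,-1,0,0,-0.0015,0,0.0003,0,-1,0,0,-0.0015,0,0.0003,0,-1,0,0,-0.0015,0,0.0003,0,-1]}}

```text
clock: 17.25
position: [0.5937, 0.1537, 0.1019]
ee_rot: [0.0, 0.57, 0.822, 0.0]
contact_force: [1.3, 1.4, -3.4]
width: 0.0124
gripper_force: 107.1
```

```bash
sed -i 's/range(8)/range(4)/' avg.py; python3 avg.py
```

```text
17.45
pos [0.5937 0.1537 0.1019] F [ 0.9063  1.2927 -3.2976] M [ 0.2589 -0.2144  0.2506] tau6 toolY q6 [ 0.2256 20.4838 -0.2174]
std [0.0302 0.0298 0.0078 0.0001 0.0008 0.    ]
```

Request:
{"api": "move_arm", "payload": {"steps": [0,0,-0.0003,0,0,0,-1,0,0,-0.0006,0,0,0,-1,0,0,-0.0009,0,0,0,-1,0,0,-0.0012,0,0,0,-1,0,0,-0.0012,0,0,0,-1,0,0,-0.0012,0,0,0,-1,0,0,-0.0012,0,0,0,-1,0,0,-0.0012,0,0,0,-1,0,0,-0.0012,0,0,0,-1,0,0,-0.0012,0,0,0,-1]}}

```text
clock: 18.45
position: [0.5937, 0.1537, 0.1018]
ee_rot: [0.0, 0.573, 0.819, 0.0]
contact_force: [1.8, 0.6, -3.0]
width: 0.0123
gripper_force: 107.1
```

```bash
python3 avg.py
```

```text
18.65
pos [0.5937 0.1537 0.1019] F [ 1.4378  0.3479 -2.7066] M [ 0.0978 -0.2652  0.2092] tau6 toolY q6 [ 0.2266 20.0508 -0.2098]
std [0.0242 0.0394 0.019  0.0001 0.0002 0.    ]
```

Request:
{"api": "move_arm", "payload": {"steps": [0,0,-0.0003,0,0,0,-1,0,0,-0.0006,0,0,0,-1,0,0,-0.0009,0,0,0,-1,0,0,-0.0012,0,0,0,-1,0,0,-0.0014,0,0,0,-1,0,0,-0.0014,0,0,0,-1,0,0,-0.0014,0,0,0,-1,0,0,-0.0014,0,0,0,-1,0,0,-0.0014,0,0,0,-1,0,0,-0.0014,0,0,0,-1]}}

```text
clock: 19.65
position: [0.5937, 0.1538, 0.1018]
ee_rot: [0.0, 0.577, 0.817, 0.0]
contact_force: [1.0, -0.8, -2.5]
width: 0.0131
gripper_force: 107.2
```

```bash
python3 avg.py
```

```text
19.85
pos [0.5937 0.1538 0.1018] F [ 1.6493  0.0152 -2.6963] M [ 0.0034 -0.3073  0.2227] tau6 toolY q6 [ 0.2297 19.5463 -0.201 ]
std [0.0145 0.0176 0.0147 0.0002 0.002  0.    ]
```

Request:
{"api": "move_arm", "payload": {"steps": [0,0,-0.0003,0,0,0,-1,0,0,-0.0006,0,0,0,-1,0,0,-0.0009,0,0,0,-1,0,0,-0.0012,0,0,0,-1,0,0,-0.0014,0,0,0,-1,0,0,-0.0014,0,0,0,-1,0,0,-0.0014,0,0,0,-1,0,0,-0.0014,0,0,0,-1,0,0,-0.0014,0,0,0,-1,0,0,-0.0014,0,0,0,-1]}}

```text
clock: 20.85
position: [0.5936, 0.1538, 0.1018]
ee_rot: [0.0, 0.58, 0.814, 0.0]
contact_force: [0.9, -0.5, -2.9]
width: 0.0125
gripper_force: 107.2
```

```bash
python3 avg.py
```

```text
21.05
pos [0.5936 0.1538 0.1019] F [ 1.5186 -0.6044 -1.9505] M [-0.0561 -0.31    0.2375] tau6 toolY q6 [ 0.2306 19.0432 -0.1922]
std [0.0131 0.0295 0.0164 0.     0.0015 0.    ]
```

Request:
{"api": "move_arm", "payload": {"steps": [0,0,-0.0003,0,0,0,-1,0,0,-0.0006,0,0,0,-1,0,0,-0.0009,0,0,0,-1,0,0,-0.0012,0,0,0,-1,0,0,-0.0014,0,0,0,-1,0,0,-0.0014,0,0,0,-1,0,0,-0.0014,0,0,0,-1,0,0,-0.0014,0,0,0,-1,0,0,-0.0014,0,0,0,-1,0,0,-0.0014,0,0,0,-1]}}

```text
clock: 22.05
position: [0.5936, 0.1538, 0.1018]
ee_rot: [0.0, 0.584, 0.812, 0.0]
contact_force: [1.4, -0.2, -2.2]
width: 0.0126
gripper_force: 107.2
```

```bash
python3 avg.py
```

```text
22.25
pos [0.5936 0.1538 0.1018] F [ 1.4488 -0.572  -2.4475] M [-0.1124 -0.3227  0.2168] tau6 toolY q6 [ 0.2313 18.5356 -0.1834]
std [0.0341 0.0229 0.0313 0.     0.0013 0.    ]
```

Request:
{"api": "move_arm", "payload": {"steps": [0,0,-0.0003,0,0,0,-1,0,0,-0.0006,0,0,0,-1,0,0,-0.0009,0,0,0,-1,0,0,-0.0012,0,0,0,-1,0,0,-0.0014,0,0,0,-1,0,0,-0.0014,0,0,0,-1,0,0,-0.0014,0,0,0,-1,0,0,-0.0014,0,0,0,-1,0,0,-0.0014,0,0,0,-1,0,0,-0.0014,0,0,0,-1]}}

```text
clock: 23.25
position: [0.5936, 0.1538, 0.1018]
ee_rot: [0.0, 0.588, 0.809, 0.0]
contact_force: [1.2, -1.1, -2.2]
width: 0.0126
gripper_force: 107.2
```

```bash
python3 avg.py
```

```text
23.45
pos [0.5936 0.1538 0.1018] F [ 1.8955 -1.2515 -2.1384] M [-0.1377 -0.3043  0.2324] tau6 toolY q6 [ 0.232  18.0344 -0.1746]
std [0.0061 0.0271 0.0318 0.     0.0011 0.    ]
```

Request:
{"api": "move_arm", "payload": {"steps": [0,0,-0.0003,0,0,0,-1,0,0,-0.0006,0,0,0,-1,0,0,-0.0009,0,0,0,-1,0,0,-0.0012,0,0,0,-1,0,0,-0.0014,0,0,0,-1,0,0,-0.0014,0,0,0,-1,0,0,-0.0014,0,0,0,-1,0,0,-0.0014,0,0,0,-1,0,0,-0.0014,0,0,0,-1,0,0,-0.0014,0,0,0,-1]}}

```text
clock: 24.45
position: [0.5936, 0.1538, 0.1018]
ee_rot: [0.0, 0.591, 0.807, 0.0]
contact_force: [1.5, -1.7, -1.4]
width: 0.0128
gripper_force: 107.2
```

```bash
python3 avg.py
```

```text
24.65
pos [0.5936 0.1538 0.1018] F [ 1.6957 -1.1527 -1.3446] M [-0.1817 -0.2747  0.2293] tau6 toolY q6 [ 0.2327 17.529  -0.1658]
std [0.0193 0.0097 0.0236 0.     0.0021 0.    ]
```

Request:
{"api": "move_arm", "payload": {"steps": [0,0,-0.0003,0,0,0,-1,0,0,-0.0006,0,0,0,-1,0,0,-0.0009,0,0,0,-1,0,0,-0.0012,0,0,0,-1,0,0,-0.0015,0,0,0,-1,0,0,-0.0015,0,0,0,-1,0,0,-0.0015,0,0,0,-1,0,0,-0.0015,0,0,0,-1,0,0,-0.0015,0,0,0,-1,0,0,-0.0015,0,0,0,-1]}}

```text
clock: 25.65
position: [0.5936, 0.1538, 0.1018]
ee_rot: [0.0, 0.595, 0.804, 0.0]
contact_force: [0.6, -0.9, -2.0]
width: 0.0128
gripper_force: 107.4
```

```bash
sed -i 's/range(4)/range(2)/' avg.py; python3 avg.py
```

```text
25.75
pos [0.5936 0.1538 0.1018] F [ 2.134  -0.6073 -1.3569] M [-0.1511 -0.2255  0.2848] tau6 toolY q6 [ 0.298  16.9908 -0.1564]
std [0.0156 0.0176 0.035  0.0001 0.001  0.    ]
```

Torque jumped to 0.30 N·m, so the ring is at its stop. I'll nip it up in small steps.

Request:
{"api": "move_arm", "payload": {"steps": [0,0,-0.0001,0,0,0,-1,0,0,-0.0002,0,0,0,-1,0,0,-0.0003,0,0,0,-1,0,0,-0.0004,0,0,0,-1,0,0,-0.0005,0,0,0,-1,0,0,-0.0005,0,0,0,-1,0,0,-0.0005,0,0,0,-1,0,0,-0.0005,0,0,0,-1,0,0,-0.0005,0,0,0,-1,0,0,-0.0005,0,0,0,-1]}}

```text
clock: 26.75
position: [0.5936, 0.1538, 0.1018]
ee_rot: [0.0, 0.596, 0.803, 0.0]
contact_force: [1.2, -1.0, -2.0]
width: 0.013
gripper_force: 107.4
```

```bash
sed -i 's/range(2)/range(6)/' avg.py; python3 avg.py
```

```text
27.05
pos [0.5936 0.1538 0.1018] F [ 1.321  -1.2278 -1.7714] M [-0.1826 -0.2296  0.3595] tau6 toolY q6 [ 0.3621 16.8093 -0.1533]
std [0.019  0.0206 0.0281 0.0001 0.0013 0.    ]
```

Request:
{"api": "move_arm", "payload": {"steps": [0,0,-0.0001,0,0,0,-1,0,0,-0.0002,0,0,0,-1,0,0,-0.0003,0,0,0,-1,0,0,-0.0004,0,0,0,-1,0,0,-0.0005,0,0,0,-1,0,0,-0.0006,0,0,0,-1,0,0,-0.0007,0,0,0,-1,0,0,-0.0007,0,0,0,-1,0,0,-0.0007,0,0,0,-1,0,0,-0.0007,0,0,0,-1]}}

```text
clock: 28.05
position: [0.5936, 0.1538, 0.1018]
ee_rot: [0.0, 0.598, 0.802, -0.0]
contact_force: [1.7, -0.7, -2.1]
width: 0.0128
gripper_force: 107.5
```

```bash
python3 avg.py
```

```text
28.35
pos [0.5936 0.1538 0.1018] F [ 0.8785 -1.3554 -1.613 ] M [-0.2071 -0.1893  0.4395] tau6 toolY q6 [ 0.4489 16.5589 -0.1489]
std [0.0263 0.0094 0.0398 0.0002 0.0019 0.    ]
```

Request:
{"api": "move_arm", "payload": {"steps": [0,0,0.0015,0,0,0,-1,0,0,0.003,0,0,0,-1,0,0,0.0045,0,0,0,-1,0,0,0.0055,0,0,0,-1,0,0,0.006,0,0,0,-1,0,0,0.006,0,0,0,-1,0,0,0.006,0,0,0,-1,0,0,0.006,0,0,0,-1,0,0,0.006,0,0,0,-1,0,0,0.006,0,0,0,-1]}}

```text
clock: 29.35
position: [0.5935, 0.1538, 0.1018]
ee_rot: [-0.0, 0.583, 0.813, -0.0]
contact_force: [1.0, 0.1, -1.7]
width: 0.0127
gripper_force: 107.4
```

```bash
python3 avg.py
```

```text
29.65
pos [0.5936 0.1538 0.1018] F [ 0.0018  0.1685 -1.1679] M [ 0.004  -0.007  -0.0086] tau6 toolY q6 [ 0.0001 18.7167 -0.1866]
std [0.0158 0.0161 0.0304 0.0001 0.0016 0.    ]
```

Request:
{"api": "move_arm", "payload": {"steps": [0,0,0,0,0,0.004,-1,0,0,0,0,0,0.008,-1,0,0,0,0,0,0.014,-1,0,0,0,0,0,0.03,-1,0,0,0,0,0,0.05,-1,0,0,0,0,0,0.075,-1,0,0,0.02,0,-0.03,0.08,-1,0,0,0.04,0,-0.06,0.08,-1,0,0,0.06,-0.01,-0.1,0.08,-1,0,0,0.08,-0.02,-0.14,0.08,-1]}}

```text
clock: 30.65
position: [0.5735, 0.0128, 0.1826]
ee_rot: [0.001, 0.359, 0.933, 0.0]
contact_force: [0.5, -0.3, -1.7]
width: 0.0126
gripper_force: 107.4
```

Request:
{"api": "move_arm", "payload": {"steps": [0,0,0.02,-0.004,-0.04,0,-1,0,0,0.04,-0.008,-0.08,0,-1,0,0,0.06,-0.012,-0.12,0,-1,0,0,0.08,-0.016,-0.15,0,-1,0,0,0.1,-0.02,-0.17,0,-1,0,0,0.12,-0.0237,-0.18,0,-1,0,0,0.14,-0.0237,-0.1888,0,-1,0,0,0.16,-0.0237,-0.1888,0,-1,0,0,0.17,-0.0237,-0.1888,0,-1,0,0,0.17,-0.0237,-0.1888,0,-1]}}

```text
clock: 31.65
position: [0.5499, -0.1752, 0.1824]
ee_rot: [0.0, -0.162, 0.987, -0.0]
contact_force: [0.3, -0.4, -1.8]
width: 0.0127
gripper_force: 107.4
```

```bash
python3 st.py; python3 - <<'E'
from rig import manip
from h import *
import pickle
np.set_printoptions(precision=4,suppress=True)
w=manip.get_image('wrist');w['fish']=1;t=manip.get_image('top');pickle.dump((w,t),open('w3.pkl','wb'))
a=w['pixels'][100:310,170:390];b=cv2.resize(t['pixels'][150:270,80:200],(420,420),interpolation=2)
cv2.imwrite('pics/c3.png',np.hstack([cv2.resize(a,(380,420*380//400)) if 0 else cv2.resize(a,(380,420)),b]))
h,s,v=cv2.split(hsv(t));m=(h>12)&(h<40)&(s>120)&(v>90);m[:,:100]=0;m[:,165:]=0;m[:175]=0;m[245:]=0
hu=cv2.convexHull(np.argwhere(m)[:,::-1].astype(np.int32));M=np.zeros(h.shape,np.uint8);cv2.fillConvexPoly(M,hu,1);M=cv2.erode(M,np.ones((3,3)))
P=[]
for a2,c2,mm in blobs((M>0)&(v<130)&~((h>45)&(h<90)&(s>100)),3):p=cast(t,[c2],.06)[0];print(' hole',a2,c2,p);P.append(p)
if len(P)==2:d=P[0]-P[1];print('ring ang',np.degrees(np.arctan2(d[1],d[0])))
E
```

```text
clock=31.65 position=[ 0.5499 -0.1752  0.1824] contact_force=[ 0.2668 -0.3902 -1.799 ] moment=[-0.0067 -0.0305 -0.0088] width=0.012706537237058009 gripper_force=107.42870092391968 q6 -2.3260041110851026 tooly 108.69 rot [ 0.0003 -0.1624  0.9867 -0.0001] tau [ -0.1234 -43.4581 -23.4625  -0.0086  -0.0029  -0.2938]
 hole 10 [142.4 203.7] [0.5993 0.1365 0.06  ]
 hole 6 [124.  208.5] [0.5917 0.1655 0.06  ]
 hole 8 [118.125 212.125] [0.5859 0.1746 0.06  ]
```

View pics/c3.png

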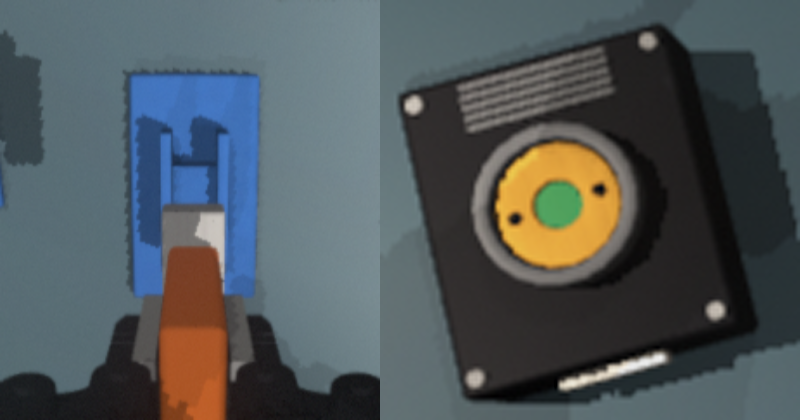

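The stand is centred under the aligned crossbar. The ring's holes now lie at −70.6°, which is about 1.50 rad of turn, so it is home. I'll lower the spanner into the stand.

Request:
{"api": "move_arm", "payload": {"steps": [0,0,0,0,0,-0.02,-1,0,0,0,0,0,-0.045,-1,0,0,0,0,0,-0.07,-1,0,0,0,0,0,-0.085,-1,0,0,0,0,0,-0.095,-1,0,0,0,0,0,-0.102,-1,0,0,0,0,0,-0.108,-1,0,0,0,0,0,-0.113,-1,0,0,0,0,0,-0.117,-1,0,0,0,0,0,-0.119,-1]}}

```text
clock: 32.75
position: [0.55, -0.1751, 0.0628]
ee_rot: [0.0, -0.163, 0.987, -0.0]
contact_force: [-0.9, -0.3, -0.7]
width: 0.013
gripper_force: 107.4
```

```bash
python3 avg.py
```

```text
33.05
pos [ 0.55  -0.175  0.063] F [ 0.207   0.0451 -1.7298] M [ 0.014  -0.0084  0.0062] tau6 toolY q6 [  0.0003 108.7147  -2.3262]
std [0.025  0.0337 0.035  0.0001 0.0018 0.    ]
```

Request:
{"api": "move_arm", "payload": {"steps": [0,0,0,0,0,-0.001,-1,0,0,0,0,0,-0.002,-1,0,0,0,0,0,-0.003,-1,0,0,0,0,0,-0.0035,-1,0,0,0,0,0,-0.004,-1,0,0,0,0,0,-0.0045,-1,0,0,0,0,0,-0.005,-1,0,0,0,0,0,-0.005,-1,0,0,0,0,0,-0.005,-1,0,0,0,0,0,-0.005,-1]}}

```text
clock: 34.05
position: [0.5499, -0.175, 0.058]
ee_rot: [0.0, -0.163, 0.987, 0.0]
contact_force: [-0.5, 0.2, 1.9]
width: 0.0128
gripper_force: 107.9
```

```bash
python3 avg.py
```

```text
34.35
pos [ 0.5499 -0.175   0.058 ] F [-1.0322  0.5295  2.5348] M [ 0.0821  0.1393 -0.0005] tau6 toolY q6 [  0.0056 108.7175  -2.3262]
std [0.0237 0.0327 0.0234 0.0002 0.0014 0.    ]
```

Request:
{"api": "move_arm", "payload": {"steps": [0,0,0,0,0,0,-0.6,0,0,0,0,0,0,-0.5,0,0,0,0,0,0,-0.3,0,0,0,0,0,0,-0.1,0,0,0,0,0,0,0.1,0,0,0,0,0,0,0.3,0,0,0,0,0,0,0.3,0,0,0,0,0,0,0.3,0,0,0,0,0,0,0.3,0,0,0,0,0,0,0.3], "squeeze": 20}}

```text
clock: 35.35
position: [0.5499, -0.175, 0.0578]
ee_rot: [0.0, -0.163, 0.987, 0.0]
contact_force: [0.9, -0.2, -0.6]
width: 0.0552
gripper_force: 0.0
```

Request:
{"api": "move_arm", "payload": {"steps": [0,0,0,0,0,0.01,0.3,0,0,0,0,0,0.03,0.3,0,0,0,0,0,0.05,0.3,0,0,0,0,0,0.08,0.3,0,0,0,0,0,0.11,0.3,0,0,0,0,0,0.14,0.3,0,0,0,0,0,0.15,0.3,0,0,0,0,0,0.15,0.3,0,0,0,0,0,0.15,0.3,0,0,0,0,0,0.15,0.3]}}

```text
clock: 36.35
position: [0.5489, -0.1745, 0.206]
ee_rot: [-0.002, -0.163, 0.987, 0.001]
contact_force: [-0.0, -0.2, 0.3]
width: 0.0559
gripper_force: 0.0
```

```bash
python3 - <<'E'
from rig import manip
from h import *
w=manip.get_image('wrist');t=manip.get_image('scene')
cv2.imwrite('pics/c4.png',np.hstack([cv2.resize(w['pixels'][100:310,170:390],(380,420)),cv2.resize(t['pixels'][150:270,160:280],(420,420),interpolation=2)]))
E
python3 st.py
```

```text
clock=36.45 position=[ 0.5492 -0.1747  0.2062] contact_force=[ 0.1063 -0.6767 -1.1359] moment=[-0.0354  0.0185 -0.0217] width=0.05552320702540318 gripper_force=0.0 q6 -2.326190757038256 tooly 108.72 rot [-0.0013 -0.1626  0.9867  0.0009] tau [  0.0139 -42.728  -23.6874   0.0004   0.0192  -0.    ]
```

View pics/c4.png

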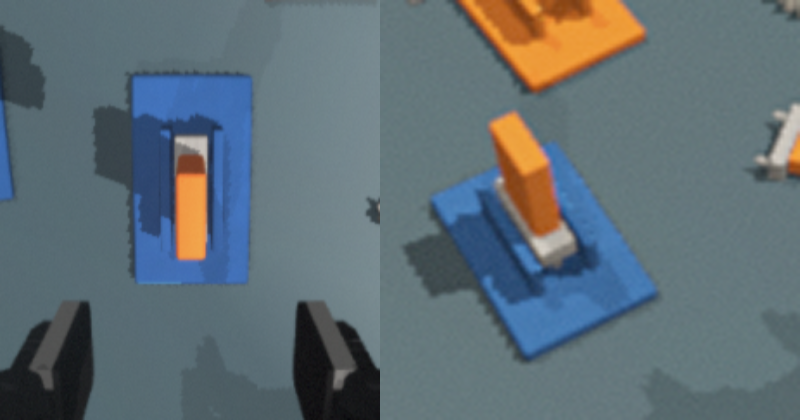

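The spanner stands upright in the blue stand, and the gripper is open and clear of it.

```bash
python3 -c "
from rig import manip
print(manip.sign_off())"
```

```text
the job is handed in; nothing more can be done
None
```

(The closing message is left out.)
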